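# Put the flask and cup away behind the bifold door

### The job

Pull the little desk cupboard's bifold door by its handle until both panels are folded fully open, stand the steel flask and the blue cup upright on the cupboard floor inside, and then fold the door fully shut again. Do not knock over the flask or the cup, and leave everything else on the desk and in the cupboard as it is.

Things in the scene. Friction and masses are not known exactly. Their poses are not given: they have to be found in the camera images.
- cupboard: Honey-wood desk-top cupboard, fixed, open-backed: 262 deep x 472 wide x 328 high. Origin under the middle of its carcass, at desk height; x from front to back, y to the left seen from the robot, z up. Clear inside: x -120 to 108, y -220 to 220, z 22 to 312. Floor and top boards project to x = -142 with the door between them. Papers and a basket, 52 high, lie on top at x above -25.
- cupboard_floor (a point): Middle of the cupboard's floor board, on its upper face, 22 above the desk; axes as the cupboard's. The front half of the floor (x below 0) is free for the flask and the cup; a tea tin and a jar up to 120 high stand loose in the back half (x above 10). A back rail 30 high runs along x 108 to 120.
- door_hinge (a point): Upright axis on which the first (left) panel is hinged to the cupboard, at cupboard x = -120, y = 220 (point at z = 22); axes as the cupboard's. The second (lead) panel is hinged to the first one's far edge, the fold, and its free edge is guided along a straight track at cupboard x = -120. Both panels 220 wide, 16 thick, z 26 to 308; all axes at their back faces.
- door (a joint): Folding angle A of the door, rad: 0 shut, 1.45 fully open (end stop); may start slightly ajar. The first panel turns out by A towards the robot, the lead panel back by A. In the cupboard's axes: fold = hinge + 220 (-sin A, -cos A); the lead panel runs 220 from there along (sin A, -cos A). Runs lightly (1 to 3 N at the handle), without spring or catch, and stays where it is left.
- pull_grip (a point): Point to grip near the top of the handle's upright bar, 292 above the desk, on the lead panel 77 from the fold; bar centre 38 clear of the front face, 54 from the back face. In the cupboard's axes: fold + 77 (sin A, -cos A) + 54 (-cos A, -sin A). Its axes turn with the lead panel: x into the panel's face, y along the panel towards the fold, z up.
- pull: The dark steel bar handle: an upright round bar 10 in diameter, from 120 below to 10 above pull_grip (its origin, same axes), on two posts 8 thick, 30 and 105 below the origin, that run back to the panel.
- flask_center (a point): Centre (half-way up) of the short steel vacuum flask with black lid: 62 in diameter, 115 high, straight-sided from 3 to 113 above its foot (the lid is as wide as the body), 0.2 to 0.42 kg. z up along it. Stands on the desk.
- flask: The flask; origin at the centre of its foot.
- cup_center (a point): Centre (half-way up) of the blue ceramic cup without handle: 58 in diameter at the foot, 66 at the rim, 95 high, wall 4, 0.2 to 0.3 kg. z up along it. Stands mouth up on the desk.
- cup: The cup; origin at the centre of its foot.
- tea_tin: Green tea tin 64 in diameter, 120 high, loose in the back of the cupboard: leave it. Origin under its centre.
- jar: Amber jar with yellow cap, 66 in diameter, 100 high, loose in the back of the cupboard: leave it. Origin under its centre.
- pencil_case: Striped pencil case 55 x 190 x 50 high (long along its y), loose on the desk: leave it. Origin under its centre.
- power_bank: White power bank 140 x 68 x 16 (long along its x), loose: leave it. Origin under its centre.
- mouse: Black mouse 110 x 62 x 34 on a grey pad, loose: leave it. Origin under its centre.
- stapler: Red stapler 125 x 34 x 50, loose: leave it. Origin under its centre.
There are look-alikes about, which are no part of the job. Leave any pink look-alike of the flask alone. What is shaped like the cup but red is not meant.

How it is judged:
By the outcome, as a careful person would: the job done as asked, in the order asked, and still so for the second after the job is handed in, with the robot touching nothing.
It also fails if it takes over 72 s, if anything falls off the work surface, if the arm or the gripper's body presses on something with over 40 N, if the wrist force passes 120 N, or if a joint passes its speed limit or range.

### The arm

A 6-joint arm with a two-finger parallel gripper is mounted at the origin on the work surface. World frame = base frame: x ahead of the robot, y to its left, z up, the work surface at z = 0. Lengths are in mm, angles in rad, forces in N, time in s.
With the tool pointing down it reaches from about 400 to 825 mm from the base axis. Payload 7 kg.
Tool frame: the origin (TCP) lies between the finger pads; the fingertips stand 11 mm ahead of it and the grasp point (between the pads) lies 8 mm behind it; z points along the fingers, y is the line along which they close (so a half turn about z gives the same grasp; the last joint's range is limited). The gripper opens to 88 mm and grips with 3 to 60 N. Pads are 19 mm wide; open, the fingers measure 130 mm over their backs; the gripper's body (78 mm by 193 mm) begins 47 mm behind the grasp point.
Start: joints at [-0.832, 0.359, 0.012, 0, -1.224, -0.288], TCP at [294.059, -607.556, 237.561] pointing down, gripper open.
Joint ranges: [-3.07, 3.07], [-1.43, 2.12], [-1.02, 1.25], [-3.03, 1.67], [-3.05, -0], [-3.03, 3.03]. Speed limits (rad/s): [2.39, 2.39, 3.01, 3.14, 3.14, 3.14].

### API

Orientations are given as [roll, pitch, yaw] about the fixed x, y, z axes, in that order (R = Rz(yaw) Ry(pitch) Rx(roll)).
In Python, from workcell import read_state, optics, job gives the robot as it stands. The module is installed in compiled form; this text tells all that it offers.
- The arm moves only by the tool carry_out, never from a script. Its argument "motion" is text: rows parted by semicolons, each of 7 numbers parted by spaces: the closure, from 0 (fully open) to 1 (shut), then the shift along the tool's x, y, z scaled (see below), then the turn, a rotation vector about the tool's x, y, z scaled (see below). A call has 1 to 20 rows; each row shifts and turns the commanded pose from where the row before left it, along the tool's axes as they then stand; what a row does not reach is not made up. The controller multiplies each number of a shift by 0.075 m and each number of a turn by 180 degrees. A row lasts 1/8 s, in which the tool goes at most 62.5 mm and 10.7 degrees, less where a joint would pass 70% of its speed; a pose out of reach is approached as far as the arm can. A call with a number of a shift or a turn outside -1 to 1 is refused whole. A call with a gripper value outside its range is refused whole. The fingers move at their own pace and stop on an object; "newtons" is the grip in N (left out, the last holds). Time passes only in rows, so rows that do not move let the fingers close. It gives the time, the measured TCP pose, the force, the opening and the grip force at its end, in the units of the state.
- read_state(): the state, without advancing time (a new reading comes with each control period).
- optics.snapshot(name): name is "scene" or "top" or "wrist"; returns the picture (384x512x3 uint8, red, green, blue); there is no depth.
- optics.get_calibration(name): a dict with "K" (3x3 intrinsics, pixels), "rvec" (rotation vector, rad) and "tvec" (3), from world to camera coordinates, as OpenCV has them; the wrist camera has in their place "hand_eye" (4x4, takes a point from camera to tool coordinates, whose origin is the TCP and whose axes are the flange's). Camera axes: x right, y down, z forward; pixel columns grow to the right and rows downward; lengths in mm; the calibration is good to about 2 mm. A picture is of the moment at which its call begins: read the wrist's pose just before it. get_calibration takes no time and is no camera call.
- job.hand_in(): hands the job in; it is judged then, once.
The state is a dict: "time": time; "joint_positions": joint angles; "joint_velocities": joint speeds; "joint_efforts": joint torques, N m; "tool_pos": TCP position; "orientation": TCP orientation; "wrist_force": force on the tool from outside, world axes, zero at the start; "wrist_torque": the same for the moment, N m; "gripper_width": opening from 0.0 (shut) to 1.0 (fully open); "grip_force": force on a finger pad.
Only numpy, scipy, OpenCV 4.12 (cv2) and the standard library are available. Lean on these libraries where they do the work, as an engineer would, in place of code of your own. Each camera call takes 0.05 s, during which the arm holds its last target. There are 200 camera calls.

## Working session

There is one attempt and no reset: what is moved stays moved. The work goes in short steps, Python scripts to look and compute and a tool call to move; the robot and the scene stay as the last step left them, time stands still between calls to the robot, and variables do not carry over. Pictures are saved under pics/ and viewed, at most 10 in all, crops included, and the job is handed in when it is done.

Besides the shell and the picture viewer there is one more tool, called after ">>>" as name(argument=value, ...) on one line, values as JSON. carry_out: Moves the arm, as the interface text tells. Its arguments: {"type":"object","properties":{"motion":{"type":"string"},"newtons":{"type":"number"}},"required":["motion"]}

```bash
mkdir -p pics
python3 - <<'E'
from workcell import read_state, optics
import cv2
s=read_state();print(s)
for n in("scene","top"):
    cv2.imwrite(f"pics/{n}0.png",optics.snapshot(n)[:,:,::-1]);print(n,optics.get_calibration(n))
print(optics.get_calibration("wrist"))
E
```

```text
{'time': 0.0, 'joint_positions': array([-8.31888993e-01,  3.59373561e-01,  1.10834076e-02, -3.53795700e-04,
       -1.22408296e+00, -2.88120414e-01]), 'joint_velocities': array([-0.00044422,  0.00147645,  0.00089668,  0.00010595, -0.00046016,
       -0.00113722]), 'joint_efforts': array([ 9.60592624e-04, -5.82714808e+01,  2.93067062e+01,  6.99717969e+00,
        7.08267806e-03, -1.63276868e-04]), 'tool_pos': array([ 293.87622287, -607.1631352 ,  236.64130678]), 'orientation': array([ 3.13998635e+00, -1.29205054e-04, -2.69092612e+00]), 'wrist_force': array([-0.28887881,  0.18643074, -0.59733877]), 'wrist_torque': array([0.00801205, 0.00935063, 0.01788976]), 'grip_force': 0.0, 'gripper_width': 0.998220396155963}
scene {'K': array([[417.68832793,   0.        , 253.95973303],
       [  0.        , 417.68832793, 192.72927453],
       [  0.        ,   0.        ,   1.        ]]), 'rvec': array([ 2.77010994,  0.59231362, -0.10566419]), 'tvec': array([-521.27240307, -174.77297599, 1648.80648363])}
top {'K': array([[369.53464638,   0.        , 259.67669464],
       [  0.        , 369.53464638, 184.73629293],
       [  0.        ,   0.        ,   1.        ]]), 'rvec': array([ 2.15864698, -2.20976247,  0.0776047 ]), 'tvec': array([  21.0294857 ,  600.79883037, 1510.55885654])}
{'K': array([[279.93692712,   0.        , 254.96770962],
       [  0.        , 279.93692712, 190.69263391],
       [  0.        ,   0.        ,   1.        ]]), 'hand_eye': array([[ 6.64704556e-04, -9.64484690e-01, -2.64137920e-01,
         7.20021919e+01],
       [ 9.99999493e-01,  4.41318202e-04,  9.05055853e-04,
         3.82022106e-01],
       [-7.56343642e-04, -2.64138387e-01,  9.64484495e-01,
        -1.47725611e+02],
       [ 0.00000000e+00,  0.00000000e+00,  0.00000000e+00,
         1.00000000e+00]])}
```

View pics/scene0.png

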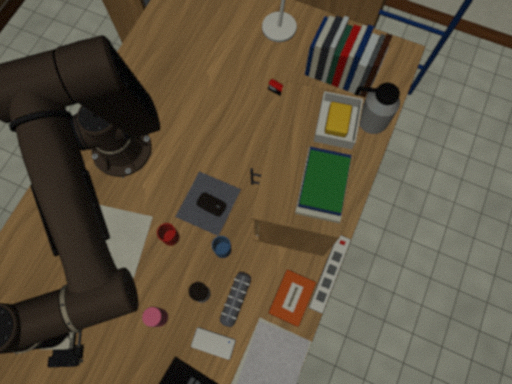

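View pics/top0.png

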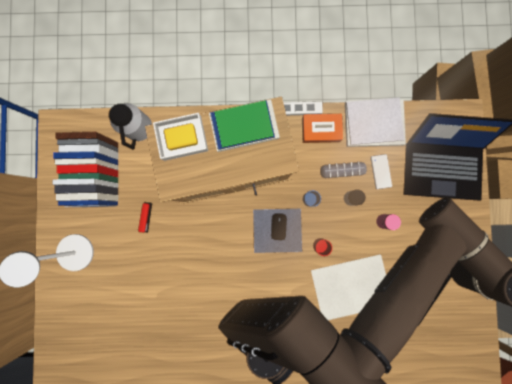

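The scene view shows the arm, the blue cup at about (222,246), the red cup at (168,233), the black-lidded flask at (199,291), the pink one at (152,316) and the cupboard at about (310,190). In the top view the cupboard's front edge runs from about (163,200) to (298,178). There the handle is at (254,188), the cup at (312,199) and the flask at (355,198).

```bash
cat > h.py <<'E'
import numpy as np, cv2
from scipy.spatial.transform import Rotation as R
from workcell import read_state, optics
def cam(n):
    c=optics.get_calibration(n)
    if n=="wrist":
        s=read_state(); T=np.eye(4); T[:3,:3]=R.from_euler('xyz',s['orientation']).as_matrix(); T[:3,3]=s['tool_pos']
        M=T@c['hand_eye']; return c['K'],M[:3,:3],M[:3,3]
    Rm=cv2.Rodrigues(c['rvec'])[0]; return c['K'],Rm.T,-Rm.T@c['tvec']
def ray(C,uv,z):
    K,Rw,o=C; d=Rw@np.linalg.solve(K,[uv[0],uv[1],1]); return o+d*(z-o[2])/d[2]
def proj(C,P):
    K,Rw,o=C; p=K@(Rw.T@(np.asarray(P,float)-o)); return p[:2]/p[2]
E
python3 - <<'E'
from h import *
for n,b in(("top",(140,80,410,270)),("scene",(140,80,370,340))):
    im=cv2.imread(f"pics/{n}0.png"); hsv=cv2.cvtColor(im,cv2.COLOR_BGR2HSV); C=cam(n)
    for nm,lo,hi in(("blue",(95,110,50),(125,255,255)),("dark",(0,0,0),(180,255,60))):
        m=cv2.inRange(hsv,lo,hi); k,_,st,ce=cv2.connectedComponentsWithStats(m)
        for s,c in zip(st[1:],ce[1:]):
            if s[4]>60 and b[0]<c[0]<b[2] and b[1]<c[1]<b[3]: print(n,nm,s,c.round(1),[ray(C,c,z).round(0)[:2] for z in(48,95,115)])
im=cv2.imread("pics/top0.png");C=cam("top")
for p in((163,201),(298,178)): print(p,ray(C,p,328).round(0))
cv2.imwrite("pics/c1.png",cv2.resize(im[90:215,140:380],None,fx=3.33,fy=3.33,interpolation=cv2.INTER_CUBIC))
E
```

```text
top blue [212 113  10  36 106] [216.2 130.3] [array([828., 181.]), array([818., 175.]), array([813., 173.])]
top dark [  220    40   292   344 11586] [368.8 257.9] [array([ 294., -424.]), array([ 301., -411.]), array([ 303., -405.])]
top dark [272 214  11  16  75] [275.4 219.5] [array([457., -53.]), array([458., -51.]), array([458., -51.])]
scene blue [311 148  39   9  62] [329.7 152. ] [array([754., 296.]), array([754., 274.]), array([754., 264.])]
scene blue [299 205  41  10  65] [318.8 209.1] [array([799.,  70.]), array([798.,  55.]), array([797.,  48.])]
scene blue [215 238  15  18 170] [222.3 247.4] [array([ 539., -200.]), array([ 547., -207.]), array([ 550., -209.])]
scene dark [195 191  32  28 530] [211.1 204. ] [array([433., -72.]), array([444., -83.]), array([448., -87.])]
scene dark [299 203  41  12  82] [319.1 208.9] [array([799.,  71.]), array([798.,  56.]), array([798.,  49.])]
scene dark [212 237  14  13  72] [217.  241.9] [array([ 514., -190.]), array([ 522., -197.]), array([ 525., -200.])]
scene dark [189 282  21  20 319] [198.8 291.5] [array([ 532., -370.]), array([ 539., -371.]), array([ 542., -372.])]
scene dark [160 309   7  15  68] [163.2 316.5] [array([ 459., -493.]), array([ 469., -490.]), array([ 473., -488.])]
(163, 201) [533. 328. 328.]
(298, 178) [ 598. -121.  328.]
```

View pics/c1.png

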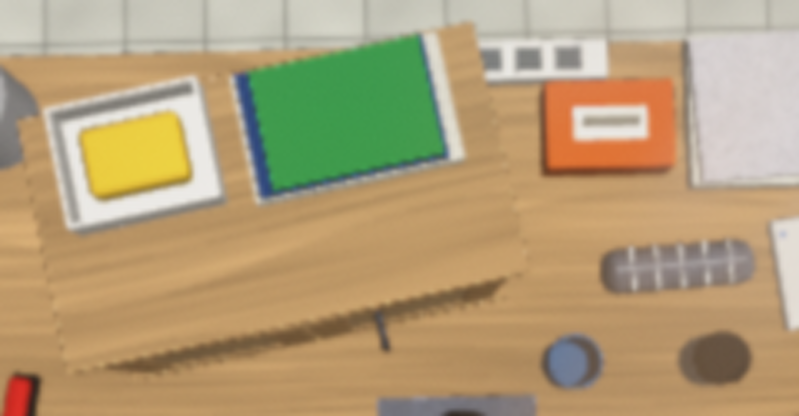

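The crop shows the top board's corners at full-image pixels (162,201), (297,173), (282,97.5) and (147,126). The handle bar is near (256,194), the cup's rim at (312,198) and the flask's lid at (357,197.5).

Run:
```python
from h import *
C=cam("top")
px=[(161.6,201.1),(297.4,172.6),(282.3,97.5),(146.6,126)]
W=np.array([ray(C,p,328)[:2] for p in px]); L=np.array([(-142,236),(-142,-236),(120,-236),(120,236)])
print(W.round(0),[np.linalg.norm(W[i]-W[i-1]).round(0) for i in range(4)])
a=W-W.mean(0);b=L-L.mean(0); th=np.arctan2((b[:,0]*a[:,1]-b[:,1]*a[:,0]).sum(),(a*b).sum())
Rm=np.array([[np.cos(th),-np.sin(th)],[np.sin(th),np.cos(th)]]); t=W.mean(0)-Rm@L.mean(0)
print("cup pose",th,t,"resid",(W-(L@Rm.T+t)).round(1))
h=ray(C,(256,193),302)[:2]; print("handle w",h,"local",(h-t)@Rm)
for A in(0,.05,.1,.2,.3): 
    f=np.array([-120,220])+220*np.array([-np.sin(A),-np.cos(A)]); print(A,f+77*np.array([np.sin(A),-np.cos(A)])+54*np.array([-np.cos(A),-np.sin(A)]))
for n,p,z in(("flask",(356.8,197.5),115),("cup",(312.4,198.4),95)):
    w=ray(C,p,z); print(n,w.round(0),"local",((w[:2]-t)@Rm).round(0),"scene px",proj(cam("scene"),w))
im=cv2.imread("pics/scene0.png")
Cs=cam("scene")
for l in[(-142,236,328),(-142,-236,328),(120,-236,328),(120,236,328),(-142,-236,0)]:
    p=proj(Cs,list(Rm@l[:2]+t)+[l[2]]); print(l,p.round(0)); cv2.circle(im,tuple(int(v) for v in p.round()),2,(255,0,255),-1)
cv2.imwrite("pics/c2.png",cv2.resize(im[100:340,120:380],None,fx=2.5,fy=2.5,interpolation=cv2.INTER_CUBIC))
```

```text
[[ 532.  332.]
 [ 617. -119.]
 [ 872.  -76.]
 [ 785.  382.]] [np.float64(258.0), np.float64(459.0), np.float64(259.0), np.float64(466.0)]
cup pose 0.18413979327208863 [712.45311114 131.64388869] resid [[ 2.8 -5.3]
 [ 0.5  7.1]
 [-1.5  2.2]
 [-1.7 -4. ]]
handle w [553.22120984  20.03006684] local [-176.97654111  -80.57138149]
0 [-174.  -77.]
0.05 [-181.07953527  -79.32770248]
0.1 [-188.00640351  -80.90724159]
0.2 [-201.33330951  -81.80791748]
0.3 [-213.84755997  -79.69302843]
flask [ 536. -369.  115.] local [-265. -460.] scene px [197.4171332  289.87766606]
cup [ 537. -199.   95.] local [-233. -293.] scene px [220.6967914  244.35537057]
(-142, 236, 328) [284.  81.]
(-142, -236, 328) [249. 217.]
(120, -236, 328) [338. 238.]
(120, 236, 328) [364.  97.]
(-142, -236, 0) [251. 240.]
```

View pics/c2.png

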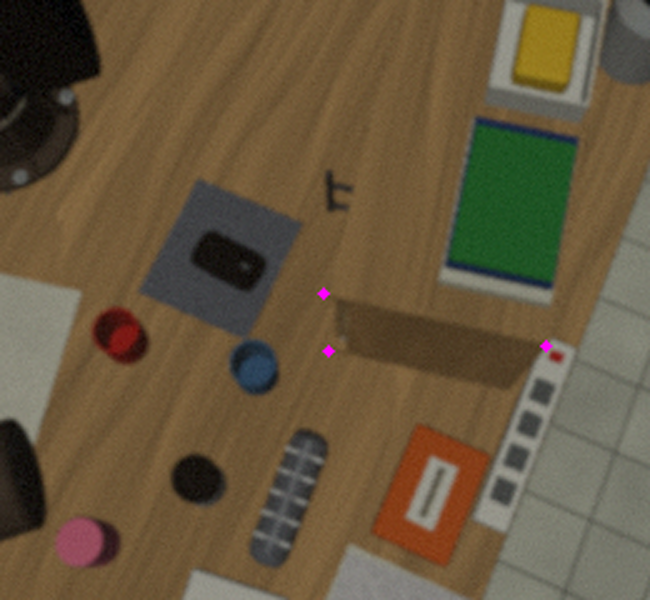

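The overlay shows that my predicted front-right corner is about 6 px off. The other corners fit, so I'll refine the cupboard pose with the near view.

```bash
cat >> h.py <<'E'
def to(pos,yaw,down=np.pi/2,cur=None):
    """turn (rotvec/180deg, tool axes) then shift (/75, new tool axes). heading-style: tool z tilted 'down' below horizontal along heading; tool y horizontal"""
    s=read_state(); R0=R.from_euler('xyz',s['orientation']); p0=s['tool_pos']
    return rel(R0,p0,tgt(yaw,down),pos)
def tgt(h,down):
    z=np.array([np.cos(h)*np.cos(down),np.sin(h)*np.cos(down),-np.sin(down)])
    # tool x points up/backwards (camera side above): at down=90deg, x = -heading
    x=np.array([-np.cos(h)*np.sin(down),-np.sin(h)*np.sin(down),-np.cos(down)]) 
    return np.column_stack([x,np.cross(z,x),z])
def rel(R0,p0,Rt,pos):
    rv=(R0.inv()*R.from_matrix(Rt)).as_rotvec()/np.pi; d=Rt.T@(np.asarray(pos)-p0)/75
    print("turn",rv.round(4),"rows>=",np.abs(np.linalg.norm(rv)/.0594).round(1)," shift",d.round(3),"rows>=",(np.linalg.norm(d)/.833).round(1))
E
python3 - <<'E'
from h import *
C=cam("scene")
for p,z in (((255.2,219.2),328),((252,169),302),((338.4,238),328)): print(ray(C,p,z).round(0))
C=cam("top")
for p,z in(((392,222),115),((322,246),95),((343,170),50)):print(p,ray(C,p,z).round(0))
s=read_state()
to((500,20,400),.184)
E
```

```text
[ 634. -124.  328.]
[557.  24. 302.]
[875. -78. 328.]
(392, 222) [ 438. -501.  115.]
(322, 246) [ 351. -230.   95.]
(343, 170) [ 651. -334.   50.]
turn [ 0.0005 -0.0001  0.0849] rows>= 1.4  shift [-4.232  7.719 -2.177] rows>= 10.9
```

>>> carry_out(motion="0 0 0 -0.8 0 0 0; 0 0 0 -0.8 0 0 0.04; 0 0 0 -0.57 0 0 0.045; 0 -0.35 0.643 0 0 0 0; 0 -0.35 0.643 0 0 0 0; 0 -0.35 0.643 0 0 0 0; 0 -0.35 0.643 0 0 0 0; 0 -0.35 0.643 0 0 0 0; 0 -0.35 0.643 0 0 0 0; 0 -0.35 0.643 0 0 0 0; 0 -0.35 0.643 0 0 0 0; 0 -0.35 0.643 0 0 0 0; 0 -0.35 0.643 0 0 0 0; 0 -0.35 0.643 0 0 0 0; 0 -0.35 0.643 0 0 0 0; 0 0 0 0 0 0 0")

```text
time: 2.1
tool_pos: [498.5, 22.0, 399.2]
orientation: [3.141, -0.002, -2.954]
wrist_force: [-0.4, -1.0, -0.5]
gripper_width: 1.002
grip_force: 0.0
```

Run:
```python
from h import *
s=read_state();print(s['joint_positions'],s['tool_pos'],s['orientation'])
cv2.imwrite("pics/w1.png",optics.snapshot("wrist")[:,:,::-1])
```

```text
[ 4.38117118e-01 -1.48091389e-03 -7.50552092e-02 -6.18557735e-04
 -1.49907039e+00 -1.82127622e+00] [498.5213885   21.99409227 399.16244014] [ 3.14145317e+00 -1.94360095e-03 -2.95400019e+00]
```

View pics/w1.png

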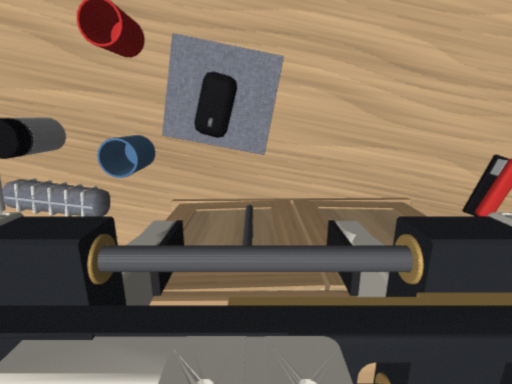

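The wrist view shows the handle bar end-on near column 248, its lower end at about row 206 and its top hidden under the gripper. The blue cup's rim is at (118,158) and the flask at (15,138). The cupboard's front floor edge runs from (175,199) to (408,199).

Run:
```python
from h import *
C=cam("wrist")
im=cv2.imread("pics/w1.png"); g=cv2.cvtColor(im,cv2.COLOR_BGR2GRAY)
for r in(200,203,206,209,212,220,228,236): print(r,np.where(g[r,235:265]<75)[0]+235)
for p,z in(((249,206),172),((248,240),302),((248,236),290),((118,158),95),((175,199),22),((408,199),22)): print(p,z,ray(C,p,z).round(0))
```

```text
200 []
203 []
206 [247 248 249 250 251 252]
209 [246 247 248 249 250 251 252]
212 [246 247 248 249 250 251 252]
220 [245 246 247 248 249 250 251 252]
228 [244 245 246 247 248 249 250 251 252]
236 [243 244 245 246 247 248 249 250 251 252]
(249, 206) 172 [551.  22. 172.]
(248, 240) 302 [542.  22. 302.]
(248, 236) 290 [543.  22. 290.]
(118, 158) 95 [ 536. -198.   95.]
(175, 199) 22 [ 614. -117.   22.]
(408, 199) 22 [528. 332.  22.]
```

>>> carry_out(motion="0 -0.35 -0.067 0 0 0 0; 0 -0.35 -0.066 0 0 0 0; 0 0 0 0.5 0 0 0; 0 0 0 0.5 0 0 0; 0 0 0 0.5 0 0 0; 0.5 0 0 0 0 0 0; 1 0 0 0 0 0 0; 1 0 0 0 0 0 0; 1 0 0 0 0 0 0; 1 0 0 0 0 0 0; 1 0 0 0 0 0 0", newtons=20)

```text
time: 3.52
tool_pos: [551.5, 18.8, 288.0]
orientation: [3.142, 0.0, -2.958]
wrist_force: [0.4, -0.2, 0.2]
gripper_width: 0.379
grip_force: 0.0
```

>>> carry_out(motion="1 0 0 0.03 0 0 0; 1 0 0 0 0 0 0; 1 0 0 0 0 0 0; 1 0 0 0 0 0 0")

```text
time: 4.03
tool_pos: [550.0, 22.7, 285.0]
orientation: [3.135, -0.001, -2.956]
wrist_force: [-10.3, 19.8, 4.6]
gripper_width: 0.11
grip_force: 20.0
```

```bash
cat >> h.py <<'E'
TH=.187; T0=np.array([712,133.]); RC=np.array([[np.cos(TH),-np.sin(TH)],[np.sin(TH),np.cos(TH)]])
def W(l): return RC@np.asarray(l,float)+T0
def L(w): return (np.asarray(w,float)-T0)@RC
def grip(A):
    s,c=np.sin(A),np.cos(A); return np.array([-120-220*s,220-220*c])+77*np.array([s,-c])+54*np.array([-c,-s])
def door(As,rot=1.0):
    for a,b in zip(As,As[1:]):
        d=grip(b)-grip(a); ps=a*rot; # tool x=-panel normal in cupboard axes; shift in axes as they stand before the row
        x=np.array([-np.cos(ps),-np.sin(ps)]); y=np.array([-np.sin(ps),np.cos(ps)])
        print("%.2f"%b,(np.array([d@x,d@y])/75).round(3),"turn",round(-(b-a)*rot/np.pi,4))
E
python3 - <<'E'
from h import *
print(L((550,22.7)),grip(.0),grip(.05),L((551,21)))
door(np.linspace(.03,1.47,17))
E
```

```text
[-179.68185316  -78.25932306] [-174.  -77.] [-181.07953527  -79.32770248] [-179.01533723  -80.11559797]
0.12 [ 0.167 -0.033] turn -0.0286
0.21 [0.158 0.014] turn -0.0286
0.30 [0.141 0.058] turn -0.0286
0.39 [0.116 0.098] turn -0.0286
0.48 [0.084 0.133] turn -0.0286
0.57 [0.046 0.162] turn -0.0286
0.66 [0.004 0.184] turn -0.0286
0.75 [-0.041  0.198] turn -0.0286
0.84 [-0.088  0.203] turn -0.0286
0.93 [-0.136  0.2  ] turn -0.0286
1.02 [-0.182  0.189] turn -0.0286
1.11 [-0.225  0.169] turn -0.0286
1.20 [-0.264  0.142] turn -0.0286
1.29 [-0.298  0.109] turn -0.0286
1.38 [-0.325  0.07 ] turn -0.0286
1.47 [-0.344  0.027] turn -0.0286
```

>>> carry_out(motion="1 0.167 -0.033 0 0 0 -0.0286; 1 0.158 0.014 0 0 0 -0.0286; 1 0.141 0.058 0 0 0 -0.0286; 1 0.116 0.098 0 0 0 -0.0286; 1 0.084 0.133 0 0 0 -0.0286; 1 0.046 0.162 0 0 0 -0.0286; 1 0.004 0.184 0 0 0 -0.0286; 1 -0.041 0.198 0 0 0 -0.0286")

```text
time: 5.03
tool_pos: [465.4, 49.8, 285.0]
orientation: [3.141, -0.003, -2.237]
wrist_force: [-1.6, -3.3, -0.1]
gripper_width: 0.109
grip_force: 20.0
```

```bash
python3 -c "
from h import *
s=read_state();print(L(s['tool_pos'][:2]),grip(.7),grip(.75))"
```

```text
[-257.8146372   -35.93563839] [-253.42460739  -41.94588473] [-256.9855416  -34.1200871]
```

Tracking is good and the forces are low, so I'll continue to the end stop.

>>> carry_out(motion="1 -0.088 0.203 0 0 0 -0.0286; 1 -0.136 0.2 0 0 0 -0.0286; 1 -0.182 0.189 0 0 0 -0.0286; 1 -0.225 0.169 0 0 0 -0.0286; 1 -0.264 0.142 0 0 0 -0.0286; 1 -0.298 0.109 0 0 0 -0.0286; 1 -0.325 0.07 0 0 0 -0.0286; 1 -0.344 0.027 0 0 0 -0.0286; 1 0 0 0 0 0 0; 1 0 0 0 0 0 0")

```text
time: 6.28
tool_pos: [425.8, 215.2, 284.4]
orientation: [3.132, -0.005, -1.52]
wrist_force: [-23.1, -4.6, 11.1]
gripper_width: 0.105
grip_force: 20.0
```

```bash
python3 -c "
from h import *
s=read_state();print(L(s['tool_pos'][:2]),grip(1.4),grip(1.45),s['joint_positions'])"
```

```text
[-265.91449023  133.9353463 ] [-270.0975371   116.30547314] [-268.46510726  130.60417598] [ 0.87833369  0.00333525 -0.32204452 -0.00407545 -1.25513465 -0.82634966]
```

```bash
cat >> h.py <<'E'
def tgt(h,down):  # camera above: tool x forward-up
    z=np.array([np.cos(h)*np.cos(down),np.sin(h)*np.cos(down),-np.sin(down)])
    x=np.array([np.cos(h)*np.sin(down),np.sin(h)*np.sin(down),np.cos(down)])
    return np.column_stack([x,np.cross(z,x),z])
def pt(g,h,down,back=0):
    """TCP for grasp point g, backed off along tool axis"""
    return np.asarray(g,float)+tgt(h,down)[:,2]*(8-back)
E
python3 - <<'E'
from h import *
d=np.radians(40)
s=read_state();R0=R.from_euler('xyz',s['orientation']);p=s['tool_pos']+[0,0,142]
rel(R0,p,tgt(-.3,np.pi/2),p)
q=pt((537,-370,65),-.3,d,150); print(q)
rel(R0,p,tgt(-.3,np.pi/2),(q[0],q[1],p[2]))
rel(R.from_matrix(tgt(-.3,np.pi/2)),[*q[:2],p[2]],tgt(-.3,d),q)
E
```

```text
turn [ 0.0035  0.0006 -0.3884] rows>= 6.5  shift [0. 0. 0.] rows>= 0.0
[ 433.08011035 -337.85381108  156.27584058]
turn [ 0.0035  0.0006 -0.3884] rows>= 6.5  shift [2.272 7.016 0.   ] rows>= 8.9
turn [ 0.      0.2778 -0.    ] rows>= 4.7  shift [-2.759  0.     2.315] rows>= 4.3
```

>>> carry_out(motion="0 0 0 0 0 0 0; 0 0 0 0 0 0 0; 0 0 0 0 0 0 0; 0 0 0 0 0 0 0; 0 0 0 0 0 0 0; 0 0 0 -0.4 0 0 0; 0 0 0 -0.5 0 0 0; 0 0 0 -0.5 0 0 0; 0 0 0 -0.5 0 0 0; 0 0 0 0 0 0 0")

```text
time: 7.52
tool_pos: [431.4, 218.0, 431.0]
orientation: [-3.137, 0.003, -1.52]
wrist_force: [0.4, 0.3, 0.4]
gripper_width: 0.999
grip_force: 0.0
```

>>> carry_out(motion="0 0 0 0 0 0 -0.0555; 0 0 0 0 0 0 -0.0555; 0 0 0 0 0 0 -0.0555; 0 0 0 0 0 0 -0.0555; 0 0 0 0 0 0 -0.0555; 0 0 0 0 0 0 -0.0555; 0 0 0 0 0 0 -0.0555; 0 0.227 0.7 0 0 0 0; 0 0.227 0.7 0 0 0 0; 0 0.227 0.7 0 0 0 0; 0 0.227 0.7 0 0 0 0; 0 0.227 0.7 0 0 0 0; 0 0.227 0.7 0 0 0 0; 0 0.227 0.7 0 0 0 0; 0 0.227 0.7 0 0 0 0; 0 0.227 0.7 0 0 0 0; 0 0.227 0.7 0 0 0 0")

```text
time: 9.65
tool_pos: [437.7, -336.2, 427.2]
orientation: [-3.141, 0.001, -0.3]
wrist_force: [2.0, 0.9, 0.2]
gripper_width: 0.998
grip_force: 0.0
```

>>> carry_out(motion="0 0 0 0 0 0.0556 0; 0 0 0 0 0 0.0556 0; 0 0 0 0 0 0.0556 0; 0 0 0 0 0 0.0556 0; 0 0 0 0 0 0.0556 0; 0 0 0 0 0 0 0")

```text
time: 10.4
tool_pos: [434.4, -333.1, 423.3]
orientation: [-3.139, -0.871, -0.302]
wrist_force: [0.2, 0.4, -0.1]
gripper_width: 1.0
grip_force: 0.0
```

Run:
```python
from h import *
s=read_state();print(s['joint_positions'],s['tool_pos'],s['orientation'])
to(pt((537,-370,65),-.3,np.radians(40),150),-.3,np.radians(40))
cv2.imwrite("pics/top1.png",optics.snapshot("top")[:,:,::-1])
```

```text
[-0.2928018  -0.37740982 -0.59517196  0.01030485 -0.48240425  1.55566812] [ 434.41328169 -333.10919052  423.33979541] [-3.13925255 -0.87065907 -0.30211273]
turn [-0.0002  0.0006 -0.0004] rows>= 0.0  shift [-2.727  0.066  2.29 ] rows>= 4.3
```

View pics/top1.png

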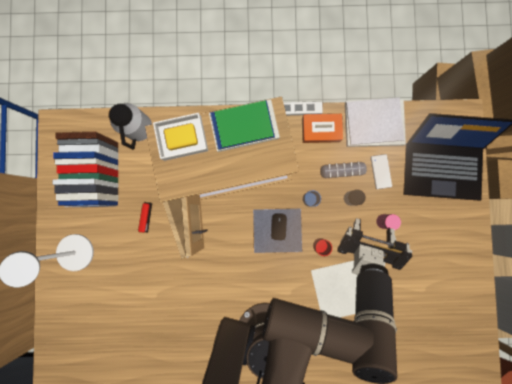

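The top view shows both panels folded out at about (185,225), the flask at (355,198) and the cup at (312,199). The gripper points towards the flask.

>>> carry_out(motion="0 -0.545 0.013 0.458 0 0 0; 0 -0.545 0.013 0.458 0 0 0; 0 -0.545 0.013 0.458 0 0 0; 0 -0.545 0.013 0.458 0 0 0; 0 -0.545 0.013 0.458 0 0 0; 0 0 0 0 0 0 0")

```text
time: 11.2
tool_pos: [441.7, -325.8, 176.3]
orientation: [3.119, -0.852, -0.304]
wrist_force: [0.2, -0.3, 1.8]
gripper_width: 1.0
grip_force: 0.0
```

Run:
```python
from h import *
C=cam("wrist")
im=optics.snapshot("wrist")[:,:,::-1];cv2.imwrite("pics/w2.png",im)
s=read_state();print(s['tool_pos'],s['orientation'],s['wrist_force'])
print("pred",[proj(C,(537,-370,z)).round(0) for z in(0,115)],proj(C,(537,-199,95)).round(0))
```

```text
[ 442.13585526 -326.79222308  178.59006394] [ 3.11598786 -0.85478755 -0.30083641] [ 0.31495735 -0.65547377  0.55122578]
pred [array([262., 221.]), array([266., 166.])] [ 89. 224.]
```

View pics/w2.png

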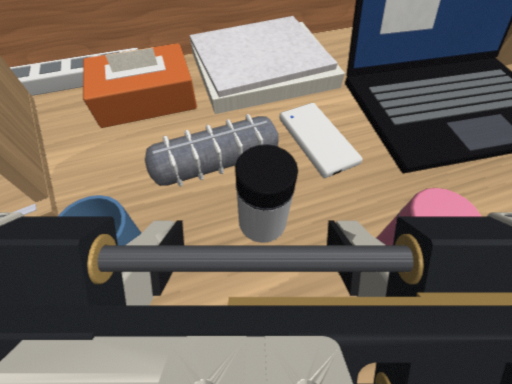

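The wrist view shows the flask lid's centre at about (266,168), where (266,166) was predicted, so the position is confirmed. The cup's rim is at about (95,220).

Run:
```python
from h import *
print(ray(cam("wrist"),(266,168),115))
to(pt((537,-370,65),-.3,np.radians(40),110),-.3,np.radians(40))
to(pt((537,-370,65),-.3,np.radians(40),0),-.3,np.radians(40))
```

```text
[ 536.93409942 -370.78951704  115.        ]
turn [ 0.0084  0.0057 -0.0001] rows>= 0.2  shift [-0.274  0.177  0.67 ] rows>= 0.9
turn [ 0.0084  0.0057 -0.0001] rows>= 0.2  shift [-0.274  0.177  2.136] rows>= 2.6
```

>>> carry_out(motion="0 0 0 0 0.0084 0.0057 0; 0 -0.137 0.088 0.2 0 0 0; 0 -0.137 0.089 0.2 0 0 0; 0 0 0 0.3 0 0 0; 0 0 0 0.3 0 0 0; 0 0 0 0.2 0 0 0; 0 0 0 0 0 0 0")

```text
time: 12.12
tool_pos: [479.5, -338.7, 124.1]
orientation: [3.102, -0.836, -0.304]
wrist_force: [0.1, 0.1, -0.4]
gripper_width: 1.003
grip_force: 0.0
```

Run:
```python
from h import *
to(pt((537,-370.5,65),-.3,np.radians(40),0),-.3,np.radians(40))
```

```text
turn [ 0.0137  0.0116 -0.0007] rows>= 0.3  shift [-0.053  0.179  1.27 ] rows>= 1.5
```

Run:
```python
from h import *
s=read_state();print(s['joint_positions'].round(3),s['joint_velocities'].round(3),s['joint_efforts'].round(1), s['tool_pos'])
```

```text
[-0.595  0.115 -0.557 -1.165 -0.191  2.926] [ 0.027 -0.027 -0.032  0.041  0.019 -0.051] [ -0.3 -30.5  23.4   0.7   0.3   1. ] [ 479.50695775 -338.69440913  124.12879006]
```

The wrist has run close to a singularity (j5 near 0, j6 near its limit). I'll fit a small kinematic model to the recorded poses so I can choose a better tilt and heading.

```bash
cat > kin.py <<'E'
from h import *
from scipy.optimize import least_squares
def fk(q,P):
    r0,z0,L1,c,L2,e,d,Lw=P
    Rz=R.from_euler('z',q[0]); pitch=lambda a:R.from_euler('y',-a)   # elevates x axis by a
    b=q[2]-q[1]
    p=np.array([r0+L1*np.sin(q[1]+c),d,z0+L1*np.cos(q[1]+c)])
    F=pitch(b); p=p+F.apply([L2,0,e])
    T=F*R.from_euler('x',-q[3] if SG else q[3])*pitch(q[4])
    p=p+T.apply([Lw,0,0])
    # tool: z along T x-axis; at q6=1.57 tool x is up
    M=T.as_matrix(); up=M[:,2]; lat=M[:,1]; z=M[:,0]
    k=q[5]-np.pi/2; x=np.cos(k)*up+np.sin(k)*lat*S6
    G=np.column_stack([x,np.cross(z,x),z])
    return Rz.apply(p),Rz*R.from_matrix(G)
SG,S6=0,1
E
python3 - <<'E'
import kin; from kin import *
s=read_state()
D=[([-.8319,.3594,.0111,-.0004,-1.2241,-.2881],(293.88,-607.16,236.64),(3.14,0,-2.6909)),
([.4381,-.0015,-.0751,-.0006,-1.4991,-1.8213],(498.52,21.99,399.16),(3.1414,-.0019,-2.954)),
([.8783,.0033,-.3220,-.0041,-1.2551,-.8263],(425.8,215.2,284.4),(3.132,-.005,-1.52)),
([-.2928,-.3774,-.5952,.0103,-.4824,1.5557],(434.41,-333.11,423.34),(-3.1393,-.8707,-.3021)),
(s['joint_positions'],s['tool_pos'],s['orientation'])]
for kin.SG in(0,1):
  for kin.S6 in(1,-1):
    P0=[0,300,350,0,350,0,-190,200]
    f=lambda P:np.concatenate([np.r_[fk(q,P)[0]-p, 300*(R.from_euler('xyz',o).inv()*fk(q,P)[1]).as_rotvec()] for q,p,o in D]+[.003*(P-np.array(P0))])
    r=least_squares(f,P0); print(kin.SG,kin.S6,r.cost.round(1),r.x.round(1),r.fun[:30].round(0).tolist())
E
```

```text
0 1 265205.2 [-1.312e+02  1.087e+02  3.160e+02  3.000e-01  5.168e+02  1.781e+02
 -1.512e+02  1.309e+02] [-2.0, 63.0, -11.0, 0.0, 0.0, -0.0, -1.0, 44.0, 24.0, 0.0, -0.0, -0.0, 8.0, 70.0, 2.0, 2.0, 1.0, -1.0, -23.0, 52.0, -23.0, 3.0, -0.0, 5.0, -85.0, -139.0, 8.0, -28.0, -130.0, -686.0]
0 -1 440168.8 [-1.312e+02  1.087e+02  3.160e+02  3.000e-01  5.168e+02  1.781e+02
 -1.512e+02  1.309e+02] [-2.0, 63.0, -11.0, 0.0, 0.0, 770.0, -1.0, 44.0, 24.0, 0.0, 0.0, -150.0, 8.0, 70.0, 2.0, 2.0, -0.0, 446.0, -23.0, 52.0, -23.0, 3.0, -0.0, -4.0, -85.0, -139.0, 8.0, -106.0, 0.0, 117.0]
1 1 8175.4 [-2.647e+02  3.323e+02  6.212e+02 -1.000e-01  7.957e+02 -7.410e+01
 -1.688e+02  3.739e+02] [7.0, 26.0, -23.0, -0.0, 0.0, 0.0, 4.0, 27.0, 46.0, 0.0, 0.0, 0.0, -30.0, -0.0, -31.0, 0.0, -0.0, 0.0, 6.0, 22.0, -17.0, 0.0, -0.0, -0.0, -35.0, -87.0, 25.0, -0.0, 0.0, -0.0]
1 -1 745849.6 [-2.647e+02  3.323e+02  6.212e+02 -1.000e-01  7.957e+02 -7.410e+01
 -1.688e+02  3.739e+02] [7.0, 26.0, -23.0, 0.0, 0.0, 770.0, 4.0, 27.0, 46.0, 0.0, 0.0, -150.0, -30.0, -0.0, -31.0, -0.0, -0.0, 447.0, 6.0, 22.0, -17.0, 0.0, -0.0, -9.0, -35.0, -87.0, 25.0, -0.0, 0.0, 813.0]
```

```bash
python3 - <<'E'
s=open('kin.py').read()
s=s.replace("r0,z0,L1,c,L2,e,d,Lw=P","r0,z0,L1,c,L2,e,d,Lw,d2,e5=P").replace("T.apply([Lw,0,0])","T.apply([Lw,d2,e5])").replace("SG,S6=0,1","SG,S6=1,1")
open('kin.py','w').write(s)
E
cat > fit.py <<'E'
from kin import *
D=[([-.83189,.35937,.01108,-.00035,-1.22408,-.28812],(293.88,-607.16,236.64)),
([.43812,-.00148,-.07506,-.0006,-1.49907,-1.82128],(498.52,21.99,399.16)),
([.87833,.003335,-.32204,-.0041,-1.25513,-.82635],(425.8,215.2,284.4)),
([-.2928,-.37741,-.59517,.0103,-.4824,1.55567],(434.41,-333.11,423.34))]
s=read_state(); D.append((s['joint_positions'],s['tool_pos']))
P0=[0,350,365,0,350,0,0,200,-190,0]
f=lambda P:np.concatenate([fk(q,P)[0]-p for q,p in D]+[.01*(P-np.array(P0))*[1,1,1,300,1,1,1,1,1,1]])
r=least_squares(f,P0); print(r.cost.round(1),r.x.round(2).tolist(),r.fun[:15].round(1).tolist())
E
python3 fit.py
```

```text
6.0 [0.17, 198.73, 601.14, 0.0, 463.27, 0.2, -0.01, 366.78, -191.78, -0.04] [-0.1, 0.1, -0.0, 0.0, 0.0, -0.0, 0.1, 0.0, 0.1, 0.0, 0.0, -0.0, -0.0, -0.0, 0.0]
```

The model fits to about 0.1 mm. Next I'll scan headings and tilts for comfortable IK solutions at the grasp and place poses.

```bash
cat >> kin.py <<'E'
P=[0.17,198.73,601.14,0.0,463.27,0.2,-0.01,366.78,-191.78,-0.04]
LO=np.array([-3.07,-1.43,-1.02,-3.03,-3.05,-3.03]);HI=np.array([3.07,2.12,1.25,1.67,0,3.03])
def flip(M): return M@np.diag([-1,-1,1])
def ik(pos,M,q0=None,n=12):
    rng=np.random.default_rng(1); best=[]
    f=lambda q:np.r_[(fk(q,P)[0]-pos)/100,(R.from_matrix(M).inv()*fk(q,P)[1]).as_rotvec()]
    for st in ([q0] if q0 is not None else [rng.uniform([-1.2,-.4,-.9,-3,-1.8,-2.8],[1.2,1.2,.8,1.6,-.1,2.8]) for _ in range(n)]):
        r=least_squares(f,np.clip(st,LO+.01,HI-.01),bounds=(LO,HI))
        if r.cost<1e-6 and not any(np.abs(r.x-b).max()<.05 for b in best): best.append(r.x)
    return best
def marg(q): return min(np.min(np.r_[q-LO,HI-q]), abs(q[4]))
E
python3 - <<'E'
from kin import *
tg={"flask":((537,-370.5,65),0),"cup":((537,-199,60),0),"pf":((*W((-45,-120)),90),TH),"pc":((*W((-60,5)),85),TH)}
for n,(g,h0) in tg.items():
    out=[]
    for dn in(15,30,45):
      for h in np.arange(-.6,.61,.3):
        for fl in(0,1):
          M=tgt(h0+h,np.radians(dn)); M=flip(M) if fl else M
          qa=ik(pt(g,h0+h,np.radians(dn)),M,n=5)
          for q in qa: out.append((min(marg(q),.6),dn,round(h,1),fl,q.round(2)))
    out.sort(key=lambda o:-o[0]); print(n)
    for o in out[:9]: print("  ",round(o[0],2),*o[1:])
E
```

```text
flask
   0.6 15 0.3 0 [-1.14  0.73 -0.22 -1.52 -1.28 -2.22]
   0.6 15 0.3 1 [-1.14  0.73 -0.22 -1.52 -1.28  0.93]
   0.6 15 0.6 0 [-1.07  0.79 -0.01 -1.31 -1.45 -2.34]
   0.6 15 0.6 1 [-1.07  0.79 -0.01 -1.31 -1.45  0.8 ]
   0.6 30 0.0 0 [-1.04  0.51 -0.38 -1.61 -0.84 -2.38]
   0.6 30 0.0 1 [-1.04  0.51 -0.38 -1.61 -0.84  0.76]
   0.6 30 0.3 1 [-1.01  0.57 -0.22 -1.34 -1.03  0.65]
   0.6 30 0.6 1 [-0.97  0.65 -0.04 -1.15 -1.24  0.63]
   0.6 45 0.3 1 [-0.81  0.46 -0.21 -1.06 -0.81  0.27]
cup
   0.6 15 0.6 0 [-0.96  0.72 -0.32 -1.45 -1.34 -2.11]
   0.6 15 0.6 1 [-0.96  0.72 -0.32 -1.45 -1.34  1.03]
   0.6 30 0.6 0 [-0.82  0.54 -0.33 -1.32 -1.09 -2.37]
   0.6 30 0.6 1 [-0.82  0.54 -0.33 -1.32 -1.09  0.77]
   0.6 45 0.6 1 [-0.61  0.41 -0.34 -1.08 -0.85  0.4 ]
   0.57 45 0.3 1 [-0.59  0.33 -0.45 -1.24 -0.62  0.31]
   0.52 30 0.3 0 [-0.88  0.48 -0.5  -1.57 -0.93 -2.27]
   0.52 30 0.3 1 [-0.88  0.48 -0.5  -1.57 -0.93  0.88]
   0.49 15 0.3 0 [-1.04  0.72 -0.53 -1.7  -1.25 -1.91]
pf
   0.6 15 0.6 0 [-0.51  0.68 -0.24 -1.62 -1.2  -2.25]
   0.6 15 0.6 1 [-0.51  0.68 -0.24 -1.62 -1.2   0.89]
   
[... 173 characters left out ...]
 0 [-0.37  0.45 -0.37 -1.69 -0.72 -2.46]
   0.56 15 0.3 1 [-0.55  0.65 -0.46 -1.94 -1.11  1.13]
   0.56 15 0.3 0 [-0.55  0.65 -0.46 -1.94 -1.11 -2.01]
   0.46 30 0.0 0 [-0.41  0.43 -0.56 -2.16 -0.63 -2.12]
pc
   0.6 30 0.6 1 [-0.22  0.47 -0.36 -1.58 -0.82  0.68]
   0.6 15 0.6 1 [-0.39  0.66 -0.42 -1.8  -1.15  1.07]
   0.6 15 0.6 0 [-0.39  0.66 -0.42 -1.8  -1.15 -2.07]
   0.56 30 0.6 0 [-0.22  0.47 -0.36 -1.58 -0.82 -2.47]
   0.55 45 0.6 1 [ 0.06  0.36 -0.31 -1.12 -0.55  0.04]
   0.49 30 0.3 1 [-0.25  0.43 -0.53 -1.97 -0.68  0.91]
   0.49 30 0.3 0 [-0.25  0.43 -0.53 -1.97 -0.68 -2.23]
   0.36 15 0.3 1 [-0.42  0.68 -0.66 -2.17 -1.17  1.38]
   0.36 15 0.3 0 [-0.42  0.68 -0.66 -2.17 -1.17 -1.76]
```

>>> carry_out(motion="0 0.19 0 -0.16 0 0 0; 0 0.38 0 -0.32 0 0 0; 0 0.38 0 -0.32 0 0 0; 0 0.38 0 -0.32 0 0 0; 0 0.19 0 -0.16 0 0 0; 0 0 0 0 0 0 0.055; 0 0 0 0 0 0 0.055; 0 0 0 0 0 0 0.055; 0 0 0 0 0 0 0.055; 0 0 0 0 0 0 0.055; 0 0 0 0 0 0 0.055; 0 0 0 0 0 0 0.055; 0 0 0 0 0 0 0.055; 0 0 0 0 0 0 0.055")

```text
time: 13.88
tool_pos: [469.7, -356.0, 231.8]
orientation: [-2.303, -0.015, -1.876]
wrist_force: [0.4, 0.0, 0.3]
gripper_width: 0.998
grip_force: 0.0
```

```bash
cat >> kin.py <<'E'
def go(g,h,down,back=0,name="",chk=8):
    s=read_state(); R0=R.from_euler('xyz',s['orientation']); M=flip(tgt(h,np.radians(down))); p=pt(g,h,np.radians(down),back)
    rel(R0,s['tool_pos'],M,p); q=s['joint_positions']; rt=R.from_matrix(M); dv=(R0.inv()*rt).as_rotvec(); qs=[]
    for t in np.linspace(0,1,chk+1)[1:]:          # turn first, then straight shift
        r=ik(s['tool_pos'],(R0*R.from_rotvec(dv*t)).as_matrix(),q); q=r[0] if r else None
        if q is None: print("turn: no IK at",t); return
        qs.append(q)
    q1=q
    for t in np.linspace(0,1,chk+1)[1:]:
        r=ik(s['tool_pos']+t*(p-s['tool_pos']),M,q); 
        if not r: print("shift: no IK at",t); return
        q=r[0]; qs.append(q)
    print(name,"now",s['joint_positions'].round(2),"turned",q1.round(2),"end",q.round(2),"min margin",round(min(marg(x) for x in qs),2),"step max",np.abs(np.diff(qs,axis=0)).max().round(2))
E
python3 -c "
from kin import *
go((537,-370.5,65),-.15,30,130)"
```

```text
turn [ 0.0185 -0.0849  0.4721] rows>= 8.1  shift [ 1.468 -0.056  0.279] rows>= 1.8
 now [-0.32 -0.08 -0.81 -0.1  -0.01  0.12] turned [-0.97  0.04 -0.46 -1.33 -0.71  0.17] end [-1.19  0.26 -0.56 -1.55 -0.84  0.67] min margin 0.26 step max 0.17
```

>>> carry_out(motion="0 0.002 0 0 0.0018 -0.0085 0.047; 0 0 0 0 0.0018 -0.0085 0.047; 0 0 0 0 0.0018 -0.0085 0.047; 0 0 0 0 0.0018 -0.0085 0.047; 0 0 0 0 0.0018 -0.0085 0.047; 0 0 0 0 0.0018 -0.0085 0.047; 0 0 0 0 0.0018 -0.0085 0.047; 0 0 0 0 0.0018 -0.0085 0.047; 0 0 0 0 0.0018 -0.0085 0.047; 0 0 0 0 0.0018 -0.0085 0.047; 0 0 0 0 0 0 0; 0 0 0 0 0 0 0")

```text
time: 15.38
tool_pos: [458.8, -365.6, 225.8]
orientation: [-3.012, 1.011, 3.125]
wrist_force: [0.5, 0.1, -0.0]
gripper_width: 1.0
grip_force: 0.0
```

```bash
python3 -c "
from kin import *
go((537,-370.5,65),-.15,30,130)"
```

```text
turn [-0.0049 -0.0102  0.0227] rows>= 0.4  shift [1.336 0.092 0.346] rows>= 1.7
 now [-0.96  0.04 -0.46 -1.28 -0.68  0.2 ] turned [-1.01  0.06 -0.46 -1.33 -0.74  0.21] end [-1.19  0.26 -0.56 -1.55 -0.84  0.67] min margin 0.46 step max 0.06
```

The arm is now in the comfortable branch, so I'll correct the turn and move to the pre-grasp.

>>> carry_out(motion="0 0 0 0 -0.005 -0.01 0.0227; 0 0.334 0.023 0.086 0 0 0; 0 0.334 0.023 0.086 0 0 0; 0 0.334 0.023 0.086 0 0 0; 0 0.334 0.023 0.086 0 0 0; 0 0 0 0 0 0 0; 0 0 0 0 0 0 0")

```text
time: 16.25
tool_pos: [433.3, -354.9, 126.3]
orientation: [3.137, 1.048, 2.986]
wrist_force: [-0.2, 0.5, 1.9]
gripper_width: 1.0
grip_force: 0.0
```

```bash
python3 -c "
from kin import *
go((537,-370.5,65),-.15,30,0)
C=cam('wrist');im=optics.snapshot('wrist')[:,:,::-1];cv2.imwrite('pics/w3.png',im)
print([proj(C,(537,-370.5,z)).round(0) for z in (0,115)])"
```

```text
turn [ 0.0001  0.0001 -0.0008] rows>= 0.0  shift [9.000e-03 1.000e-03 1.726e+00] rows>= 2.1
 now [-1.19  0.26 -0.56 -1.55 -0.84  0.67] turned [-1.19  0.26 -0.56 -1.55 -0.84  0.67] end [-1.06  0.48 -0.47 -1.78 -0.77  0.86] min margin 0.46 step max 0.03
[array([255., 128.]), array([255., 238.])]
```

View pics/w3.png

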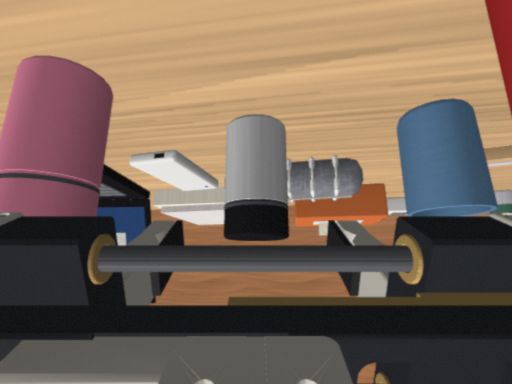

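The flask is centred at column 256, as predicted, and the pink one stays clear on the left. Advancing and gripping.

>>> carry_out(motion="0 0 0 0.3 0 0 0; 0 0 0 0.4 0 0 0; 0 0 0 0.4 0 0 0; 0 0 0 0.4 0 0 0; 0 0 0 0.22 0 0 0; 0 0 0 0 0 0 0; 1 0 0 0 0 0 0; 1 0 0 0 0 0 0; 1 0 0 0 0 0 0; 1 0 0 0 0 0 0; 1 0 0 0 0 0 0", newtons=35)

```text
time: 17.68
tool_pos: [543.6, -371.5, 61.7]
orientation: [3.135, 1.049, 2.984]
wrist_force: [-3.4, 0.8, 5.7]
gripper_width: 0.699
grip_force: 35.0
```

>>> carry_out(motion="1 -0.17 0 -0.1 0 0 0; 1 -0.35 0 -0.2 0 0 0; 1 -0.4 0 -0.23 0 0 0; 1 -0.4 0 -0.23 0 0 0; 1 -0.4 0 -0.23 0 0 0; 1 -0.36 0 -0.21 0 0 0; 1 0 0 0 0 0 0")

```text
time: 18.55
tool_pos: [544.0, -371.8, 244.1]
orientation: [3.141, 1.051, 2.99]
wrist_force: [-0.9, 1.7, -3.7]
gripper_width: 0.696
grip_force: 35.0
```

Run:
```python
from kin import *
s=read_state();print(s['grip_force'],s['gripper_width'],s['tool_pos'])
for b in(150,200,250):
  l=np.array([-45,45])-b*np.array([np.cos(.3),np.sin(.3)]); print(b,W(l)); go((*W(l),220),.487,30)
for b in(0,100,200):
  l=np.array([-45,45])-b*np.array([np.cos(.3),np.sin(.3)]); g=(*W(l),102); print([q.round(2) for q in ik(pt(g,.487,np.radians(30)),flip(tgt(.487,np.radians(30))),np.array([-.2,.45,-.5,-1.9,-.7,.9]))])
```

```text
34.99968945980072 0.6962154766192414 [ 543.99378636 -371.81315171  244.09841668]
150 [526.85735616  98.65292962]
turn [-0.1759  0.0011 -0.1013] rows>= 3.4  shift [-1.089  5.651  2.635] rows>= 7.6
 now [-0.83  0.1  -0.36 -1.31 -0.6   0.06] turned [-0.96  0.36 -0.02 -1.11 -1.28  0.28] end [-0.09 -0.08 -0.61 -1.44 -0.49  0.16] min margin 0.41 step max 0.18
200 [482.67031797  75.25409083]
turn [-0.1759  0.0011 -0.1013] rows>= 3.4  shift [-0.755  5.651  2.057] rows>= 7.3
 now [-0.83  0.1  -0.36 -1.31 -0.6   0.06] turned [-0.96  0.36 -0.02 -1.11 -1.28  0.28] end [-0.17 -0.15 -0.67 -1.39 -0.57  0.16] min margin 0.35 step max 0.19
250 [438.48327979  51.85525204]
turn [-0.1759  0.0011 -0.1013] rows>= 3.4  shift [-0.422  5.651  1.48 ] rows>= 7.0
 now [-0.83  0.1  -0.36 -1.31 -0.6   0.06] turned [-0.96  0.36 -0.02 -1.11 -1.28  0.28] end [-0.28 -0.23 -0.72 -1.34 -0.67  0.16] min margin 0.3 step max 0.19
[array([-0.15,  0.39, -0.52, -2.01, -0.61,  0.88])]
[array([-0.31,  0.33, -0.68, -1.94, -0.73,  0.96])]
[array([-0.52,  0.27, -0.81, -1.8 , -0.85,  1.01])]
```

>>> carry_out(motion="1 0 0 0 -0.0293 0 -0.0169; 1 0 0 0 -0.0293 0 -0.0169; 1 0 0 0 -0.0293 0 -0.0169; 1 0 0 0 -0.0293 0 -0.0169; 1 0 0 0 -0.0293 0 -0.0169; 1 0 0 0 -0.0294 0 -0.0168; 1 -0.057 0.514 0.166 0 0 0; 1 -0.057 0.514 0.166 0 0 0; 1 -0.057 0.514 0.166 0 0 0; 1 -0.057 0.514 0.166 0 0 0; 1 -0.057 0.514 0.166 0 0 0; 1 -0.057 0.514 0.166 0 0 0; 1 -0.057 0.514 0.166 0 0 0; 1 -0.057 0.514 0.166 0 0 0; 1 -0.057 0.514 0.166 0 0 0; 1 -0.057 0.514 0.166 0 0 0; 1 -0.057 0.511 0.166 0 0 0; 1 0 0 0 0 0 0; 1 0 0 0 0 0 0")

```text
time: 20.92
tool_pos: [470.8, 69.3, 214.3]
orientation: [3.134, 1.048, -2.661]
wrist_force: [0.7, -0.9, -3.7]
gripper_width: 0.703
grip_force: 35.0
```

Run:
```python
from kin import *
l=np.array([-45,45])-220*np.array([np.cos(.3),np.sin(.3)]); go((*W(l),104),.487,30)
l=np.array([-45,45]); go((*W(l),104),.487,30)
```

```text
turn [ 0.0005  0.0004 -0.0011] rows>= 0.0  shift [ 1.319 -0.004  0.764] rows>= 1.8
 now [-0.22 -0.18 -0.7  -1.38 -0.61  0.17] turned [-0.22 -0.18 -0.7  -1.38 -0.61  0.17] end [-0.57  0.25 -0.83 -1.76 -0.87  1.01] min margin 0.19 step max 0.11
turn [ 0.0005  0.0004 -0.0011] rows>= 0.0  shift [-0.148 -0.004  3.305] rows>= 4.0
 now [-0.22 -0.18 -0.7  -1.38 -0.61  0.17] turned [-0.22 -0.18 -0.7  -1.38 -0.61  0.17] end [-0.15  0.39 -0.52 -2.01 -0.6   0.87] min margin 0.32 step max 0.11
```

>>> carry_out(motion="1 0.25 0 0.145 0 0 0; 1 0.33 0 0.191 0 0 0; 1 0.33 0 0.191 0 0 0; 1 0.33 0 0.191 0 0 0; 1 0.08 0 0.046 0 0 0; 1 0 0 0 0 0 0")

```text
time: 21.68
tool_pos: [471.7, 67.6, 99.1]
orientation: [3.128, 1.047, -2.672]
wrist_force: [-0.7, -1.8, -2.7]
gripper_width: 0.701
grip_force: 35.0
```

Run:
```python
from kin import *
print(read_state()['wrist_force'])
l=np.array([-45,45]); go((*W(l),104),.487,30); go((*W(l),87),.487,30)
```

```text
[-0.70651191 -1.77109111 -2.69416003]
turn [-0.0005  0.0001 -0.0027] rows>= 0.0  shift [-1.478  0.022  2.537] rows>= 3.5
 now [-0.57  0.26 -0.83 -1.76 -0.88  1.  ] turned [-0.57  0.26 -0.82 -1.75 -0.88  1.01] end [-0.15  0.39 -0.52 -2.01 -0.6   0.87] min margin 0.19 step max 0.07
turn [-0.0005  0.0001 -0.0027] rows>= 0.0  shift [-1.282  0.022  2.65 ] rows>= 3.5
 now [-0.57  0.26 -0.83 -1.76 -0.88  1.  ] turned [-0.57  0.26 -0.82 -1.75 -0.88  1.01] end [-0.17  0.43 -0.54 -2.06 -0.65  0.96] min margin 0.19 step max 0.06
```

>>> carry_out(motion="1 -0.12 0.003 0.2 0 0 -0.0027; 1 -0.185 0.003 0.317 0 0 0; 1 -0.2 0.003 0.34 0 0 0; 1 -0.2 0.003 0.34 0 0 0; 1 -0.2 0.003 0.34 0 0 0; 1 -0.2 0.003 0.34 0 0 0; 1 -0.2 0.003 0.34 0 0 0; 1 -0.173 0.003 0.32 0 0 0; 1 0 0 0 0 0 0; 1 0 0 0 0 0 0")

```text
time: 22.92
tool_pos: [664.6, 174.5, 102.6]
orientation: [-3.133, 1.05, -2.644]
wrist_force: [-0.6, 0.3, -3.3]
gripper_width: 0.697
grip_force: 35.0
```

Run:
```python
from kin import *
s=read_state();print(s['wrist_force'],L(s['tool_pos'][:2]))
l=np.array([-45,45]); go((*W(l),88),.487,30)
```

```text
[-0.60887453  0.32679066 -3.31950992] [-38.87158402  49.58584123]
turn [0.0001 0.0009 0.0017] rows>= 0.0  shift [ 0.217 -0.034  0.121] rows>= 0.3
 now [-0.15  0.38 -0.52 -2.01 -0.6   0.87] turned [-0.14  0.38 -0.52 -2.   -0.6   0.86] end [-0.17  0.43 -0.54 -2.05 -0.64  0.95] min margin 0.48 step max 0.01
```

>>> carry_out(motion="1 0.055 0 0.032 0 0 0; 1 0.055 0 0.032 0 0 0; 1 0.055 0 0.032 0 0 0; 1 0.04 0 0.023 0 0 0; 1 0.013 0 0.007 0 0 0; 1 0 0 0 0 0 0; 1 0 0 0 0 0 0")

```text
time: 23.8
tool_pos: [665.4, 174.9, 83.8]
orientation: [-3.133, 1.05, -2.644]
wrist_force: [1.1, -0.4, -0.5]
gripper_width: 0.702
grip_force: 35.0
```

>>> carry_out(motion="0.2 0 0 0 0 0 0; 0.1 0 0 0 0 0 0; 0 0 0 0 0 0 0; 0 0 0 0 0 0 0; 0 0 0 -0.2 0 0 0; 0 0 0 -0.35 0 0 0; 0 0 0 -0.5 0 0 0; 0 0 0 -0.5 0 0 0; 0 0 0 -0.5 0 0 0; 0 0 0 -0.5 0 0 0; 0 0 0 -0.5 0 0 0; 0 0 0 0 0 0 0")

```text
time: 25.3
tool_pos: [488.1, 81.3, 199.7]
orientation: [-3.125, 1.053, -2.637]
wrist_force: [0.4, 0.4, -0.9]
gripper_width: 0.998
grip_force: 0.0
```

Run:
```python
from kin import *
s=read_state();print(s['wrist_force'],s['tool_pos'],L(s['tool_pos'][:2]))
cv2.imwrite('pics/w4.png',optics.snapshot('wrist')[:,:,::-1])
C=cam("wrist"); print([proj(C,(*W((-45,45)),z)).round(0) for z in(22,137)])
go((525,-205,230),.5,30); g=np.array([537,-199,60]); 
go(g,.5,30,130)
```

```text
[ 0.43870834  0.43023281 -0.930376  ] [488.13734566  81.33475035 199.70521881] [-229.56511236   -9.1457759 ]
[array([253., 123.]), array([252., 204.])]
turn [-0.0039  0.0017  0.0003] rows>= 0.1  shift [ 0.348 -3.586 -1.322] rows>= 4.6
 now [-0.24 -0.1  -0.69 -1.48 -0.61  0.31] turned [-0.23 -0.1  -0.69 -1.46 -0.62  0.29] end [-0.79  0.18 -0.32 -1.2  -1.1   0.34] min margin 0.33 step max 0.1
turn [-0.0039  0.0017  0.0003] rows>= 0.1  shift [ 2.222 -3.592 -1.768] rows>= 5.5
 now [-0.24 -0.1  -0.69 -1.48 -0.61  0.31] turned [-0.23 -0.1  -0.69 -1.46 -0.62  0.29] end [-1.02  0.38 -0.39 -1.21 -1.18  0.69] min margin 0.33 step max 0.17
```

View pics/w4.png

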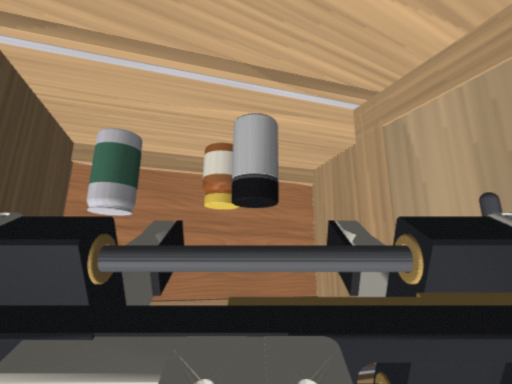

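The wrist view, which is upside-down, shows the flask standing on the cupboard floor at (255,160). The tin (115,170) and the jar (220,180) are untouched. Next is the cup.

Run:
```python
from kin import *
go((537,-199,70),.5,30,130)
```

```text
turn [-0.0039  0.0017  0.0003] rows>= 0.1  shift [ 2.106 -3.592 -1.834] rows>= 5.5
 now [-0.24 -0.1  -0.69 -1.48 -0.61  0.31] turned [-0.23 -0.1  -0.69 -1.46 -0.62  0.29] end [-1.02  0.36 -0.39 -1.2  -1.19  0.67] min margin 0.33 step max 0.16
```

>>> carry_out(motion="0 0.1 -0.2 -0.1 -0.0039 0.0017 0; 0 0.18 -0.35 -0.18 0 0 0; 0 0.22 -0.38 -0.2 0 0 0; 0 0.22 -0.38 -0.2 0 0 0; 0 0.22 -0.38 -0.2 0 0 0; 0 0.22 -0.38 -0.2 0 0 0; 0 0.22 -0.38 -0.2 0 0 0; 0 0.22 -0.38 -0.2 0 0 0; 0 0.22 -0.38 -0.2 0 0 0; 0 0.286 -0.382 -0.154 0 0 0; 0 0 0 0 0 0 0; 0 0 0 0 0 0 0")

```text
time: 26.85
tool_pos: [444.8, -248.9, 128.6]
orientation: [3.133, 1.045, -2.649]
wrist_force: [0.8, -0.4, 0.5]
gripper_width: 1.001
grip_force: 0.0
```

Run:
```python
from kin import *
C=cam("wrist");im=optics.snapshot('wrist')[:,:,::-1]
m=cv2.inRange(cv2.cvtColor(im,cv2.COLOR_BGR2HSV),(95,80,40),(125,255,255)); m[:,:130]=0;m[:,380:]=0
k,_,st,ce=cv2.connectedComponentsWithStats(m); i=1+st[1:,4].argmax(); print(st[i],ce[i])
mm=(_==i)
for r in range(st[i][1]+5,st[i][1]+st[i][3],15):
    c=np.where(mm[r])[0]; print(r,c.min(),c.max(),(c.min()+c.max())/2)
print([proj(C,(537,-199,z)).round(0) for z in(0,50,95)])
go((537,-199,70),.5,30,0)
```

```text
[ 222  114   67  106 6248] [254.27400768 169.26568502]
119 233 275 254.0
134 226 283 254.5
149 225 283 254.0
164 224 284 254.0
179 224 285 254.5
194 223 286 254.5
209 222 287 254.5
[array([253., 126.]), array([254., 171.]), array([254., 215.])]
turn [ 0.0007 -0.0007 -0.0009] rows>= 0.0  shift [-0.017 -0.008  1.708] rows>= 2.1
 now [-1.02  0.36 -0.39 -1.2  -1.19  0.66] turned [-1.02  0.36 -0.39 -1.2  -1.19  0.67] end [-0.84  0.5  -0.39 -1.38 -1.03  0.77] min margin 0.62 step max 0.02
```

The cup is centred on the prediction, with its axis at column 254. Advancing, gripping and lifting.

>>> carry_out(motion="0 0 0 0.3 0 0 0; 0 -0.017 0 0.4 0 0 0; 0 0 0 0.4 0 0 0; 0 0 0 0.4 0 0 0; 0 0 0 0.21 0 0 0; 0 0 0 0 0 0 0; 1 0 0 0 0 0 0; 1 0 0 0 0 0 0; 1 0 0 0 0 0 0; 1 0 0 0 0 0 0; 1 0 0 0 0 0 0", newtons=30)

```text
time: 28.28
tool_pos: [542.7, -196.1, 66.4]
orientation: [3.138, 1.045, -2.644]
wrist_force: [-1.9, -2.3, 5.1]
gripper_width: 0.736
grip_force: 30.0
```

>>> carry_out(motion="1 -0.15 0 -0.087 0 0 0; 1 -0.3 0 -0.173 0 0 0; 1 -0.35 0 -0.202 0 0 0; 1 -0.35 0 -0.202 0 0 0; 1 -0.236 0 -0.136 0 0 0; 1 0 0 0 0 0 0")

```text
time: 29.02
tool_pos: [543.3, -195.9, 188.2]
orientation: [-3.138, 1.045, -2.637]
wrist_force: [0.6, -0.3, -2.6]
gripper_width: 0.733
grip_force: 30.0
```

Run:
```python
from kin import *
s=read_state();print(s['tool_pos'],s['wrist_force'])
for b,z in((200,180),(200,109),(0,109)):
    l=np.array([-55,-80])-b*np.array([np.cos(.3),np.sin(.3)]); print(b,W(l)); go((*W(l),z),.487,30)
```

```text
[ 543.34904377 -195.92315096  188.17399075] [ 0.62956311 -0.29124158 -2.56945791]
200 [496.08365866 -49.42582853]
turn [ 0.0036 -0.0006  0.0027] rows>= 0.1  shift [-0.084  2.021  0.47 ] rows>= 2.5
 now [-0.78  0.25 -0.34 -1.25 -1.06  0.43] turned [-0.78  0.25 -0.35 -1.25 -1.05  0.43] end [-0.61  0.09 -0.6  -1.39 -0.9   0.49] min margin 0.42 step max 0.03
200 [496.08365866 -49.42582853]
turn [ 0.0036 -0.0006  0.0027] rows>= 0.1  shift [0.736 2.021 0.944] rows>= 2.8
 now [-0.78  0.25 -0.34 -1.25 -1.06  0.43] turned [-0.78  0.25 -0.35 -1.25 -1.05  0.43] end [-0.69  0.29 -0.64 -1.53 -0.93  0.81] min margin 0.38 step max 0.07
0 [672.83181139  44.16952662]
turn [ 0.0036 -0.0006  0.0027] rows>= 0.1  shift [-0.598  2.021  3.253] rows>= 4.7
 now [-0.78  0.25 -0.34 -1.25 -1.06  0.43] turned [-0.78  0.25 -0.35 -1.25 -1.05  0.43] end [-0.32  0.39 -0.42 -1.72 -0.68  0.67] min margin 0.59 step max 0.07
```

>>> carry_out(motion="1 -0.014 0.3 0.07 0.0036 -0.0006 0.0027; 1 -0.014 0.4 0.1 0 0 0; 1 -0.014 0.45 0.1 0 0 0; 1 -0.014 0.45 0.1 0 0 0; 1 -0.014 0.421 0.1 0 0 0; 1 -0.03 0 0.17 0 0 0; 1 -0.064 0 0.348 0 0 0; 1 -0.07 0 0.378 0 0 0; 1 -0.07 0 0.378 0 0 0; 1 -0.07 0 0.378 0 0 0; 1 -0.07 0 0.378 0 0 0; 1 -0.07 0 0.378 0 0 0; 1 -0.07 0 0.378 0 0 0; 1 0 0 0 0 0 0; 1 0 0 0 0 0 0")

```text
time: 30.9
tool_pos: [677.4, 47.3, 100.8]
orientation: [3.132, 1.045, -2.663]
wrist_force: [0.4, 0.4, -1.8]
gripper_width: 0.729
grip_force: 30.0
```

Run:
```python
from kin import *
s=read_state();print(s['wrist_force'],L(s['tool_pos'][:2]))
go((*W((-55,-80)),92.5),.487,30)
```

```text
[ 0.36728062  0.4301642  -1.80608878] [-49.8829783  -77.77501694]
turn [ 0.0007 -0.0008 -0.0014] rows>= 0.0  shift [ 0.133 -0.008  0.098] rows>= 0.2
 now [-0.32  0.4  -0.43 -1.72 -0.69  0.67] turned [-0.32  0.4  -0.43 -1.73 -0.69  0.69] end [-0.34  0.43 -0.43 -1.76 -0.7   0.74] min margin 0.59 step max 0.01
```

>>> carry_out(motion="1 0.045 0 0.026 0 0 0; 1 0.045 0 0.026 0 0 0; 1 0.035 0 0.02 0 0 0; 1 0.015 0 0.009 0 0 0; 1 0.006 0 0.004 0 0 0; 1 0 0 0 0 0 0; 1 0 0 0 0 0 0")

```text
time: 31.78
tool_pos: [678.0, 47.5, 89.6]
orientation: [3.134, 1.047, -2.661]
wrist_force: [0.3, 0.5, -1.8]
gripper_width: 0.737
grip_force: 30.0
```

>>> carry_out(motion="1 0.014 0 0.008 0 0 0; 1 0.01 0 0.006 0 0 0; 1 0 0 0 0 0 0; 1 0 0 0 0 0 0")

```text
time: 32.28
tool_pos: [678.5, 47.7, 88.5]
orientation: [3.135, 1.048, -2.66]
wrist_force: [-2.6, 0.3, 5.4]
gripper_width: 0.735
grip_force: 30.0
```

Contact. Releasing and backing out along the tool axis.

>>> carry_out(motion="0.2 0 0 0 0 0 0; 0.1 0 0 0 0 0 0; 0 0 0 0 0 0 0; 0 0 0 0 0 0 0; 0 0 0 -0.2 0 0 0; 0 0 0 -0.35 0 0 0; 0 0 0 -0.5 0 0 0; 0 0 0 -0.5 0 0 0; 0 0 0 -0.5 0 0 0; 0 0 0 -0.5 0 0 0; 0 0 0 -0.5 0 0 0; 0 0 0 0 0 0 0")

```text
time: 33.78
tool_pos: [501.7, -46.6, 203.9]
orientation: [-3.142, 1.047, -2.656]
wrist_force: [0.7, -0.2, -0.0]
gripper_width: 0.999
grip_force: 0.0
```

Run:
```python
from kin import *
s=read_state();print(s['joint_positions'],s['tool_pos'],s['orientation'])
cv2.imwrite('pics/w5.png',optics.snapshot('wrist')[:,:,::-1])
# hover above the handle, tool down, options of yaw about the panel orientation
g=W(grip(1.45)); print("handle",g)
for yaw in(-1.50,1.64,-2.95,-.75,-2.2):
    M=R.from_euler('xyz',[np.pi,0,yaw]).as_matrix()
    print(yaw,[q.round(2) for q in ik(np.r_[g,284],M)])
```

```text
[-0.57280152  0.01573177 -0.57431275 -1.33816197 -0.88763987  0.36683383] [501.68092655 -46.55051296 203.85770257] [-3.14150502  1.04743477 -2.65639966]
handle [423.93431982 211.41637906]
-1.5 [array([ 0.88, -0.01, -0.34, -0.  , -1.24, -0.81])]
1.64 [array([ 0.88, -0.01, -0.34,  0.  , -1.24,  2.33])]
-2.95 [array([ 0.88, -0.01, -0.34, -0.  , -1.24, -2.26])]
-0.75 [array([ 0.88, -0.01, -0.34,  0.  , -1.24, -0.06])]
-2.2 [array([ 0.88, -0.01, -0.34, -0.  , -1.24, -1.51])]
```

View pics/w5.png

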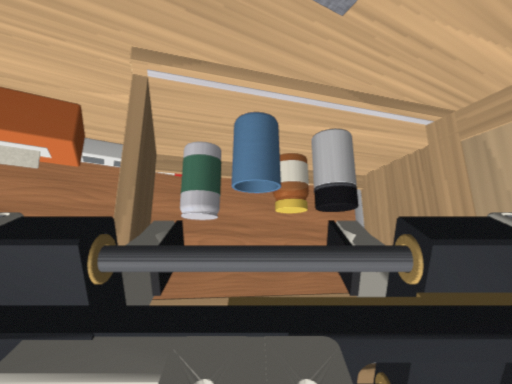

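The wrist view shows the blue cup at (256,155) and the flask at (335,170), both upright inside, with the tin and jar undisturbed. Now back to the handle.

Run:
```python
from kin import *
s=read_state(); R0=R.from_euler('xyz',s['orientation']); p=s['tool_pos']; g=np.r_[W(grip(1.45)),425]
M=R.from_euler('xyz',[np.pi,0,-1.5+0.0]).as_matrix()
p1=p+[0,0,215]; print("up",(R0.inv().apply([0,0,215])/75).round(3)); rel(R0,p1,M,g)
dv=(R0.inv()*R.from_matrix(M)).as_rotvec(); q=s['joint_positions']; prev=q
path=[(p+[0,0,215*t],R0) for t in np.linspace(0,1,7)]+[(p1,R0*R.from_rotvec(dv*t)) for t in np.linspace(0,1,10)]+[(p1+t*(g-p1),R.from_matrix(M)) for t in np.linspace(0,1,8)]
for P_,R_ in path:
    r=ik(P_,R_.as_matrix(),q); 
    if not r: print("none",P_);break
    q=r[0]; print(q.round(2))
```

```text
up [-2.483  0.004 -1.433]
turn [-0.1917  0.2943 -0.3326] rows>= 8.1  shift [-3.499  0.801 -0.09 ] rows>= 4.3
[-0.57  0.02 -0.57 -1.34 -0.89  0.37]
[-0.52 -0.06 -0.54 -1.27 -0.88  0.22]
[-0.48 -0.13 -0.51 -1.19 -0.87  0.07]
[-0.43 -0.19 -0.47 -1.12 -0.87 -0.07]
[-0.39 -0.24 -0.44 -1.05 -0.87 -0.19]
[-0.35 -0.28 -0.4  -0.98 -0.88 -0.31]
[-0.31 -0.32 -0.35 -0.91 -0.9  -0.42]
[-0.31 -0.32 -0.35 -0.91 -0.9  -0.42]
[-0.25 -0.28 -0.3  -0.79 -0.97 -0.42]
[-0.19 -0.25 -0.24 -0.68 -1.05 -0.42]
[-0.12 -0.21 -0.19 -0.57 -1.12 -0.41]
[-0.05 -0.17 -0.14 -0.46 -1.2  -0.4 ]
[ 0.02 -0.14 -0.1  -0.36 -1.27 -0.37]
[ 0.09 -0.1  -0.07 -0.27 -1.35 -0.35]
[ 0.16 -0.06 -0.05 -0.17 -1.42 -0.31]
[ 0.23 -0.03 -0.03 -0.09 -1.48 -0.27]
[ 0.3   0.01 -0.03 -0.   -1.54 -0.23]
[ 0.3   0.01 -0.03 -0.   -1.54 -0.23]
[ 0.38 -0.02 -0.05 -0.   -1.54 -0.31]
[ 0.47 -0.04 -0.06 -0.   -1.54 -0.4 ]
[ 0.55 -0.05 -0.08 -0.   -1.55 -0.48]
[ 0.64 -0.06 -0.08 -0.   -1.55 -0.57]
[ 0.72 -0.06 -0.08 -0.   -1.55 -0.65]
[ 0.8  -0.06 -0.08 -0.   -1.55 -0.73]
[ 0.88 -0.05 -0.07 -0.   -1.55 -0.81]
```

>>> carry_out(motion="0 -0.3 0 -0.173 0 0 0; 0 -0.5 0 -0.287 0 0 0; 0 -0.5 0 -0.287 0 0 0; 0 -0.5 0 -0.287 0 0 0; 0 -0.5 0 -0.287 0 0 0; 0 -0.183 0 -0.112 0 0 0; 0 0 0 0 -0.0192 0.0294 -0.0333; 0 0 0 0 -0.0192 0.0294 -0.0333; 0 0 0 0 -0.0192 0.0294 -0.0333; 0 0 0 0 -0.0192 0.0294 -0.0333; 0 0 0 0 -0.0192 0.0294 -0.0333; 0 0 0 0 -0.0192 0.0294 -0.0333; 0 0 0 0 -0.0192 0.0294 -0.0333; 0 0 0 0 -0.0192 0.0294 -0.0333; 0 0 0 0 -0.0192 0.0294 -0.0333; 0 0 0 0 -0.0192 0.0294 -0.0333; 0 0 0 0 0 0 0")

```text
time: 35.95
tool_pos: [504.3, -44.3, 414.8]
orientation: [3.135, 0.002, -1.493]
wrist_force: [-0.6, 0.2, -0.6]
gripper_width: 0.998
grip_force: 0.0
```

Run:
```python
from kin import *
s=read_state(); rel(R.from_euler('xyz',s['orientation']),s['tool_pos'],R.from_euler('xyz',[np.pi,0,-1.5]).as_matrix(),np.r_[W(grip(1.45)),400])
```

```text
turn [0.002  0.0006 0.0021] rows>= 0.1  shift [-3.477  0.828  0.198] rows>= 4.3
```

>>> carry_out(motion="0 -0.3 0.07 0 0.002 0.0006 0.0021; 0 -0.6 0.14 0.03 0 0 0; 0 -0.6 0.14 0.03 0 0 0; 0 -0.6 0.14 0.03 0 0 0; 0 -0.6 0.14 0.03 0 0 0; 0 -0.5 0.13 0.03 0 0 0; 0 -0.277 0.068 0.03 0 0 0; 0 0 0 0 0 0 0; 0 0 0 0 0 0 0")

```text
time: 37.08
tool_pos: [424.1, 209.5, 403.4]
orientation: [-3.137, 0.002, -1.504]
wrist_force: [-0.2, -0.9, -0.9]
gripper_width: 1.003
grip_force: 0.0
```

Run:
```python
from kin import *
C=cam("wrist"); im=optics.snapshot('wrist'); g=cv2.cvtColor(im,cv2.COLOR_RGB2GRAY)
b=W(grip(1.45)); s=read_state(); print(s['tool_pos'],s['orientation'],b)
print("pred bottom",proj(C,(*b,172)),"top",proj(C,(*b,302)))
for r in range(188,242,4):
    c=np.where(g[r,190:320]<75)[0]+190; print(r,(c.min(),c.max(),len(c)) if len(c) else "")
```

```text
[424.25636741 209.21817109 403.50723428] [-3.13723247e+00  1.38502386e-03 -1.50464302e+00] [423.93431982 211.41637906]
pred bottom [254.76409623 168.53527132] top [254.27303716 195.28208198]
188 (np.int64(250), np.int64(258), 9)
192 (np.int64(249), np.int64(258), 10)
196 (np.int64(249), np.int64(258), 10)
200 (np.int64(251), np.int64(257), 7)
204 (np.int64(251), np.int64(257), 7)
208 (np.int64(251), np.int64(257), 7)
212 (np.int64(251), np.int64(257), 7)
216 (np.int64(251), np.int64(257), 7)
220 
224 
228 
232 
236 
240
```

The bar's top appears at row 197, column 254, against a predicted (254,195). Descending and gripping.

>>> carry_out(motion="0.4 -0.03 0 0.4 0 0 0; 0.5 0 0 0.4 0 0 0; 0.5 0 0 0.4 0 0 0; 0.5 0 0 0.3 0 0 0; 0.5 0 0 0.08 0 0 0; 1 0 0 0 0 0 0; 1 0 0 0 0 0 0; 1 0 0 0 0 0 0; 1 0 0 0 0 0 0; 1 0 0 0 0 0 0; 1 0 0 0 0 0 0; 1 0 0 0 0 0 0", newtons=20)

```text
time: 38.62
tool_pos: [425.6, 212.5, 285.5]
orientation: [-3.135, 0.001, -1.503]
wrist_force: [4.8, -1.8, -1.4]
gripper_width: 0.104
grip_force: 20.0
```

Run:
```python
from kin import *
s=read_state(); print(L(s['tool_pos'][:2]),grip(1.45),s['gripper_width'],s['orientation'],"panel yaw should be",TH-np.pi+1.45)
# rows: tool turned relative to panel by off
door(np.linspace(1.45,-.01,18))
```

```text
[-266.64760976  131.38023768] [-268.46510726  130.60417598] 0.1040210042674083 [-3.13489586e+00  1.11984141e-03 -1.50321138e+00] panel yaw should be -1.5045926535897933
1.36 [ 0.327 -0.005] turn 0.0273
1.28 [ 0.311 -0.045] turn 0.0273
1.19 [ 0.289 -0.082] turn 0.0273
1.11 [ 0.261 -0.115] turn 0.0273
1.02 [ 0.227 -0.142] turn 0.0273
0.93 [ 0.19  -0.164] turn 0.0273
0.85 [ 0.149 -0.178] turn 0.0273
0.76 [ 0.107 -0.185] turn 0.0273
0.68 [ 0.063 -0.185] turn 0.0273
0.59 [ 0.021 -0.178] turn 0.0273
0.51 [-0.02  -0.163] turn 0.0273
0.42 [-0.057 -0.142] turn 0.0273
0.33 [-0.091 -0.114] turn 0.0273
0.25 [-0.119 -0.082] turn 0.0273
0.16 [-0.141 -0.045] turn 0.0273
0.08 [-0.157 -0.004] turn 0.0273
-0.01 [-0.165  0.038] turn 0.0273
```

>>> carry_out(motion="1 0.327 -0.005 0 0 0 0.0273; 1 0.311 -0.045 0 0 0 0.0273; 1 0.289 -0.082 0 0 0 0.0273; 1 0.261 -0.115 0 0 0 0.0273; 1 0.227 -0.142 0 0 0 0.0273; 1 0.19 -0.164 0 0 0 0.0273; 1 0.149 -0.178 0 0 0 0.0273; 1 0.107 -0.185 0 0 0 0.0273; 1 0.063 -0.185 0 0 0 0.0273; 1 0.021 -0.178 0 0 0 0.0273; 1 -0.02 -0.163 0 0 0 0.0273; 1 -0.057 -0.142 0 0 0 0.0273; 1 -0.091 -0.114 0 0 0 0.0273; 1 -0.119 -0.082 0 0 0 0.0273")

```text
time: 40.38
tool_pos: [524.6, 16.0, 285.5]
orientation: [-3.141, 0.005, -2.707]
wrist_force: [-1.1, 3.7, 2.0]
gripper_width: 0.104
grip_force: 20.0
```

Run:
```python
from kin import *
s=read_state(); print(s['wrist_force'],L(s['tool_pos'][:2]),grip(.2),grip(.25),grip(.3))
```

```text
[-1.08450336  3.65735465  1.99834725] [-205.89547189  -80.09383641] [-201.33330951  -81.80791748] [-207.70003695  -81.12680305] [-213.84755997  -79.69302843]
```

>>> carry_out(motion="1 -0.141 -0.045 0 0 0 0.0273; 1 -0.157 -0.004 0 0 0 0.0273; 1 -0.12 0.025 0 0 0 0.02; 1 -0.05 0.012 0 0 0 0.005; 1 0 0 0 0 0 0; 1 0 0 0 0 0 0")

```text
time: 41.12
tool_pos: [558.4, 26.1, 285.6]
orientation: [-3.141, 0.005, -2.954]
wrist_force: [3.6, -6.2, -0.9]
gripper_width: 0.108
grip_force: 20.0
```

Run:
```python
from kin import *
s=read_state(); print(s['wrist_force']@np.r_[RC[:,0],0],L(s['tool_pos'][:2]),grip(0))
```

```text
2.432517114296831 [-170.79403312  -76.49768644] [-174.  -77.]
```

>>> carry_out(motion="1 -0.04 0 0 0 0 0; 1 -0.04 0 0 0 0 0; 1 0 0 0 0 0 0; 1 0 0 0 0 0 0")

```text
time: 41.62
tool_pos: [559.7, 26.6, 285.3]
orientation: [-3.141, -0.003, -2.954]
wrist_force: [-15.6, -3.1, 9.7]
gripper_width: 0.109
grip_force: 20.0
```

Run:
```python
from kin import *
s=read_state(); print(s['wrist_force'],s['wrist_force']@np.r_[RC[:,0],0],L(s['tool_pos'][:2]))
```

```text
[-15.55777839  -3.1464446    9.67828993] -15.871512100257535 [-169.46372053  -76.26309126]
```

>>> carry_out(motion="0.5 0 0 0 0 0 0; 0.3 0 0 0 0 0 0; 0.3 0 0 0 0 0 0; 0.3 0 0 0 0 0 0; 0.3 0 0 0 0 0 0; 0.3 0 0 -0.2 0 0 0; 0.3 0 0 -0.4 0 0 0; 0.3 0 0 -0.5 0 0 0; 0.3 0 0 -0.5 0 0 0; 0.3 0.5 0 0 0 0 0; 0.3 0.5 0 0 0 0 0; 0.3 0.3 0 0 0 0 0; 0.3 0 0 0 0 0 0; 0.3 0 0 0 0 0 0")

```text
time: 43.38
tool_pos: [467.8, 9.7, 405.8]
orientation: [3.141, 0.006, -2.954]
wrist_force: [0.8, 0.3, -0.1]
gripper_width: 0.7
grip_force: 0.0
```

Run:
```python
from kin import *
C=cam("wrist"); im=optics.snapshot('wrist'); g=cv2.cvtColor(im,cv2.COLOR_RGB2GRAY); s=read_state(); print(s['tool_pos'],s['wrist_force'])
b=np.array([559.7,26.6])
print("pred if shut: bottom",proj(C,(*b,172)).round(1),"top",proj(C,(*b,302)).round(1),"if A=.05:",proj(C,(*(b+RC@(grip(.05)-grip(0))),172)).round(1),proj(C,(*(b+RC@(grip(.05)-grip(0))),302)).round(1))
for r in range(190,246,4):
    c=np.where(g[r,220:290]<75)[0]+220; print(r,(c.min(),c.max(),len(c)) if len(c) else "")
# unchanged objects in the top view
a=cv2.imread("pics/top0.png").astype(int); t=optics.snapshot("top")[:,:,::-1].astype(int); cv2.imwrite("pics/topend.png",t)
d=(np.abs(a-t).sum(2)>60).astype(np.uint8); n,_,st,ce=cv2.connectedComponentsWithStats(d)
for x,c in zip(st[1:],ce[1:]):
    if x[4]>25: print(x,c.round(0))
```

```text
[467.95401785   9.73773945 405.31562772] [ 0.4309473  -0.53837185 -0.02746024]
pred if shut: bottom [254.2 229.8] top [254.  281.1] if A=.05: [252.6 225.3] [251.7 275. ]
190 
194 
198 
202 
206 
210 
214 
218 
222 
226 (np.int64(253), np.int64(257), 5)
230 (np.int64(252), np.int64(257), 6)
234 (np.int64(252), np.int64(258), 7)
238 (np.int64(251), np.int64(258), 8)
242 (np.int64(252), np.int64(258), 7)
[225 189  21   5  33] [235. 191.]
[343 189  23  17 310] [354. 197.]
[302 190  19  17 255] [311. 198.]
[  136   197   376   187 31979] [315. 296.]
[255 350  23  11 139] [267. 355.][ WARN:0@0.471] global loadsave.cpp:1063 imwrite_ Unsupported depth image for selected encoder is fallbacked to CV_8U.
```

The handle reads as shut, only the flask and cup have gone from the desk, and the arm is clear.

```bash
python3 -c "
from workcell import job
print(job.hand_in())"
```

```text
the job is handed in; nothing more can be done
None
```

I folded the door fully open, stood the flask and the cup upright on the cupboard floor, folded the door shut to its stop, and handed the job in at about 43 s of the 72 s allowed; no verdict came back.

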